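# Slide a culture dish into the gassed chamber under its spring lid

## Robot

A 6-joint arm with a two-finger parallel gripper is mounted at the origin on a cart in front of the work surface, level with it; the furniture and walls round the work are solid. World frame = base frame: x ahead of the robot, y to its left, z up, the work surface at z = 0. Lengths are in m, angles in degrees, forces in N, time in s.
With the tool pointing down it reaches from about 0.375 to 0.9 m from the base axis. Payload 3.1 kg.
Tool frame: the origin (TCP) lies between the finger pads; the fingertips stand 22 mm ahead of it and the grasp point (between the pads) lies 3 mm ahead of it (bot.tip_extent is the distance from the TCP to the fingertips, in m); y points along the fingers, z is the direction in which the jaws open and shut, and the axes are right-handed (so a half turn about y gives the same grasp; the last joint's range is limited). The gripper opens to 87 mm and grips with 3 to 60 N. Pads are 19 mm wide; open, the fingers measure 117 mm over their backs; the gripper's body (75 mm by 190 mm) begins 51 mm behind the grasp point.
Start: joints at [55.548, 30.224, 82.088, -0, 67.689, -10.227], TCP at [0.256, 0.57, 0.222] pointing down, gripper open.
Joint ranges: [-176.69, 176.69], [-43.24, 126.21], [12.49, 139.97], [-82, 262], [0, 151.66], [-163.58, 163.58]. Speed limits (degrees/s): [159.86, 159.86, 180, 180, 180, 180].

## Interface

Orientations are given as a 3x3 rotation matrix whose columns are the frame's x, y, z axes.
In Python, from rig import bot, eyes, models gives the robot as it stands. The module is installed in compiled form; this text tells all that it offers.
- The arm moves only by the tool arm_command, never from a script. Its arguments are lists of equal length, an entry for each row: "translation": the shift along the tool's x, y, z each as a share of 0.08 m, from -1 to 1, a list of three; "rotation": the turn, a rotation vector about the tool's x, y, z each as a share of 60 degrees, from -1 to 1, a list of three; "grip": the closure, from -1 (fully open) to 1 (shut), so that 0 is half open. In form: {"translation": [[x, y, z], ...], "rotation": [[rx, ry, rz], ...], "grip": [grip, ...]}. A call has 1 to 5 rows; each row is the pose to reach, as a shift and turn from the pose commanded when the call began, along the tool's axes at that moment; what a row does not reach only later rows make up. A row lasts 1/10 s, in which the tool goes at most 50 mm and 8.59 degrees, less where a joint would pass 70% of its speed; a pose out of reach is approached as far as the arm can. A call with a number of a shift or a turn outside -1 to 1 is refused whole. A call with a gripper value outside its range is refused whole. The fingers move at their own pace and stop on an object; the grip force is fixed at half the most. Time passes only in rows, so rows that repeat a pose let the fingers close. It gives the time, the measured TCP pose, the force and the opening at its end, in the units of the state.
- bot.read_state(): the state, without advancing time (a new reading comes with each control period).
- eyes.capture(name): name is "scene" or "top" or "wrist"; returns a dict with "image" (384x512x3 uint8, blue, green, red), "mtx" (3x3 intrinsics, pixels), "dist_coeffs" ([k1, k2, p1, p2, k3] as OpenCV has them; the pictures are not rectified), "rvec" (rotation vector, rad) and "tvec" (3), from world to camera coordinates, as OpenCV has them; the wrist camera has in their place "hand_eye" (4x4, takes a point from camera to tool coordinates, whose origin is the TCP and whose axes are the tool frame's). Camera axes: x right, y down, z forward; pixel columns grow to the right and rows downward; lengths in m; the calibration is good to about 2 mm. A picture is of the moment at which its call begins: read the wrist's pose just before it. There is no depth.
- bot.hand_in(): hands the job in, once; it reports no verdict.
Trained networks look in the newest picture that a camera, given by its name, has taken for a name from the list of things; names that differ only in an ending like _2 or _b are one class to them, and where a whole thing is asked for, a point or a joint stands for the part that bears it (a point fixed in the world has none). Each returns a list of dicts, best first, with "conf" (0 to 1); they miss things now and then, are a little off and sometimes report something else, mostly with a low value. They report only what shows in the picture. A call takes as long as a camera call. They do not tell look-alikes from the thing itself.
- models.recognise(camera, thing): "extent" ([left, top, right, bottom] as shares, 0 to 1, of the picture: columns of its width, rows of its height, round what is visible of it).
- models.spot_point(camera, thing): "point" ([column, row] as shares, 0 to 1, of the picture: columns of its width, rows of its height: a listed point, or the origin of a listed thing).
The state is a dict: "time_s": time; "joint_positions": joint angles; "qvel": joint speeds; "tau": joint torques, N m; "position": TCP position; "tcp_rot": TCP orientation; "force": force on the tool from outside, world axes, zero at the start; "moment": the same for the moment, N m; "opening": opening from 0.0 (shut) to 1.0 (fully open).
Only numpy, scipy, OpenCV 4.12 (cv2) and the standard library are available. Lean on these libraries where they do the work, as an engineer would, in place of code of your own. Each camera call takes 0.05 s, during which the arm holds its last target. There are 200 camera calls.

## Task

Put the single 60 mm culture dish away in the small gassed chamber without gripping or lifting it. Slide it over the bench with the fingertips to the chamber's mouth, press the bar beside the mouth down with one fingertip to hold the spring lid open, and with the other fingertip gently push the dish in under the lid until it is home against the back wall; then let go so that the lid shuts behind it. Do not ram the dish into the shut lid, do not let the lid come down on it, and leave the small dishes and the tube where they are.

Things in the scene. Friction and masses are not known exactly. Their poses are not given: they have to be found in the camera images.
- dish: the dish to put away: round lidded clear culture dish, 60 mm across, 15 mm high, about 30 g, the only 60 mm dish that stands alone, on the bench in front of the chamber's mouth; origin at the centre of its underside, z up
- chamber: low white metal chamber fixed to the bench. Origin on the bench in the middle of its mouth; x points into it (the way the dish goes in), y left, z up. No step: the dish slides on the bench's level. Inside 66 mm wide (y -33 to 33 mm), 68 mm deep (back wall at x = 68 mm); walls 26 mm high; on its left a 34 mm high housing to y = 69 mm; nothing above 50 mm with the lid shut
- lane (a point): middle of the lane before the mouth, on the bench, at chamber x = -40 mm (a dish here just clears the shut lid); axes as the chamber's. Rails 4 mm thick, 10 mm high, 66 mm apart guide the dish: the right one (chamber y -33 to -37 mm) from the mouth to x = -81 mm, the left one straight to x = -55 mm, then flaring out to x = -93 mm, y = 53 mm
- home (a point): centre of the dish's underside when the dish is fully home: on the bench, 38 mm inside the mouth on the middle line of the lane; axes as the chamber's
- lid (a joint): lid angle, rad: 0 shut, 1.45 fully open, nearly upright. A spring shuts it; it is geared to the press bar (121 rad per m) and stays open only while the bar is held down. Hinged across its back edge, at chamber x = 76 mm, 26 mm up
- lid_front (a point): middle of the upper front edge of the lid; the point and its axes turn with the lid. Metal lid 80 mm wide, 78 mm long, with a clear window, top 29 mm up when shut. Below the front edge hangs a 22 mm skirt that shuts the mouth (chamber x 0 to 3 mm). Fully open the lid reaches 103 mm up and the skirt juts forward to chamber x = 45 mm, 90 to 103 mm up
- press_bar (a joint): how far the press bar is down, m: 0 up, 0.012 fully down against its stop. It takes 5 to 8 N at any place along it and springs back when let go
- bar_top (a point): middle of the press bar's upper face, moving with it: ribbed flat steel bar, 106 mm long, 24 mm wide, along the right side of the lane outside the right rail (chamber x -92 to 14 mm, y -64 to -40 mm); upper face 18 mm above the bench when up, 6 mm when fully down. A fingertip can slide along it. Axes as the chamber's
- small_dish_a: bystander: clear 35 mm dish, 12 mm high; origin at the centre of its underside
- small_dish_b: bystander: 35 mm dish with lid, 12 mm high; origin at the centre of its underside
- tube: bystander: standing 50 ml tube with an orange cap, 34 mm across, 114 mm high; origin at the centre of its underside
There are look-alikes about, which are no part of the job. What is shaped like the dish but turquoise is not meant.

How it is judged (in metres and radians):
On the way, in this order (a step that is already met when the one before it is completed fails the run):
1. a finger holds the press bar down and the lid stands open, with the dish still outside in the lane before the mouth (value of joint lid above 1.1 rad and contact force between the fingers and press_bar above 1 N and x of dish in the frame of chamber below -0.02 m), for 0.2 s.
2. the dish goes in under the lid while a finger still holds the bar down (value of joint lid above 1 rad and contact force between the fingers and press_bar above 1 N and x of dish in the frame of chamber above 0.005 m), for 0.1 s.
At the end, for the whole second after the job is handed in: The dish lies flat on the bench inside the chamber, within 4 mm of the back wall and at rest, and the lid is shut behind it (below 0.05 rad) (x of dish in the frame of chamber above 0.034 m and horizontal distance between dish and home below 0.006 m and height (world z) of dish below 0.004 m and angle between dish's own z axis and vertical below 0.06 rad and value of joint lid below 0.05 rad and linear speed of dish below 0.01 m/s); the robot touches nothing.
It fails at once if the dish is lifted off the bench (origin more than 10 mm up) or tipped over (height (world z) of dish above 0.01 m or angle between dish's own z axis and vertical above 0.35 rad).
It fails at once if the dish is gripped between the fingers or pushed roughly (more than 25 N between fingers and dish) (contact force between the fingers and dish above 25 N).
It fails at once if the dish and the lid press on each other with more than 4 N (contact force between lid and dish above 4 N).
It fails at once if a small dish or the tube is moved more than 15 mm (distance of any of small_dish_a, small_dish_b, tube from where it was at the start of the episode above 0.015 m).
It also fails if it takes over 67 s, if anything falls off the work surface, if the arm or the gripper's body presses on something with over 40 N, if the wrist force passes 120 N, or if a joint passes its speed limit or range.

## Working session

There is one attempt and no reset: what is moved stays moved. The work goes in short steps, Python scripts to look and compute and a tool call to move; the robot and the scene stay as the last step left them, time stands still between calls to the robot, and variables do not carry over. Pictures are saved under pics/ and viewed, about 8 in all and at most 12, crops included, and the job is handed in when it is done.

Besides the shell and the picture viewer there is one more tool, called after "Request:" by a JSON object that holds its "api" and its "payload". arm_command: Moves the arm, as the interface text tells. Shift numbers are shares of 0.08 m and turn numbers shares of 60 degrees, none past 1 either way. Its arguments: {"type":"object","properties":{"translation":{"type":"array"},"rotation":{"type":"array"},"grip":{"type":"array"}},"required":["translation","rotation","grip"]}

```bash
mkdir -p pics
cat > h.py <<'E'
import numpy as np, cv2
from rig import bot, eyes, models
def ray_to_plane(c,uv,z):
    R=cv2.Rodrigues(np.array(c["rvec"],float))[0]; t=np.array(c["tvec"],float).reshape(3)
    p=cv2.undistortPoints(np.array([[uv]],float),np.array(c["mtx"],float),np.array(c["dist_coeffs"],float))[0,0]
    d=R.T@np.array([p[0],p[1],1]); o=-R.T@t
    return o+d*(z-o[2])/d[2]
def proj(c,P):
    return cv2.projectPoints(np.array(P,float).reshape(-1,3),np.array(c["rvec"],float),np.array(c["tvec"],float),np.array(c["mtx"],float),np.array(c["dist_coeffs"],float))[0].reshape(-1,2)
E
python3 - <<'E'
from h import *
s=bot.read_state(); print({k:np.round(s[k],3).tolist() for k in s}); print(bot.tip_extent)
ims=[]
for cam in("top","scene"):
    c=eyes.capture(cam); ims.append(c["image"])
    cv2.imwrite(f"pics/{cam}0.png",cv2.resize(c["image"],(800,600),interpolation=cv2.INTER_CUBIC))
    for th,z in(("dish",0),("chamber",0),("lane",0),("home",0),("lid_front",.029),("bar_top",.018),("small_dish_a",0),("tube",0)):
        for d in models.spot_point(cam,th)[:4]:
            uv=np.array(d["point"])*[512,384]; print(cam,th,round(d["conf"],2),(uv*800/512).round(0),ray_to_plane(c,uv,z).round(4)[:2])
E
```

```text
{'time_s': 0.0, 'joint_positions': [55.549, 30.279, 82.157, -0.002, 67.689, -10.228], 'qvel': [-0.042, 0.051, -0.021, -0.046, 0.016, 0.08], 'tau': [0.001, -44.005, -17.659, 0.063, 0.058, -0.0], 'position': [0.256, 0.569, 0.221], 'tcp_rot': [[0.912, -0.001, 0.41], [-0.41, -0.002, 0.912], [-0.0, -1.0, -0.002]], 'force': [0.034, -0.329, 0.178], 'moment': [0.024, -0.033, -0.044], 'opening': 1.0}
0.022
top dish 0.91 [495. 348.] [ 0.537  -0.1922]
top dish 0.83 [539. 438.] [ 0.4105 -0.2478]
top chamber 0.87 [438. 248.] [ 0.6804 -0.1159]
top lane 0.69 [448. 274.] [ 0.6426 -0.1294]
top home 0.74 [430. 219.] [ 0.7214 -0.1068]
top lid_front 0.58 [436. 238.] [ 0.6898 -0.1116]
top bar_top 0.68 [480. 254.] [ 0.6676 -0.173 ]
top small_dish_a 0.73 [365. 303.] [ 0.6048 -0.0115]
top small_dish_a 0.66 [335. 357.] [0.5308 0.0328]
top tube 0.59 [537. 189.] [ 0.7609 -0.2597]
scene dish 0.83 [472. 444.] [ 0.4179 -0.2437]
scene chamber 0.96 [459. 319.] [ 0.6811 -0.1076]
scene lane 0.84 [464. 330.] [ 0.6515 -0.1286]
scene home 0.69 [468. 310.] [ 0.7172 -0.1052]
scene lid_front 0.6 [470. 297.] [ 0.7015 -0.1156]
scene bar_top 0.81 [493. 320.] [ 0.6673 -0.1657]
scene bar_top 0.59 [373. 320.] [ 0.5881 -0.0177]
scene small_dish_a 0.68 [326. 341.] [0.5333 0.0251]
scene small_dish_a 0.47 [380. 325.] [ 0.6105 -0.0154]
scene tube 0.66 [574. 317.] [ 0.7689 -0.252 ]
```

View pics/top0.png

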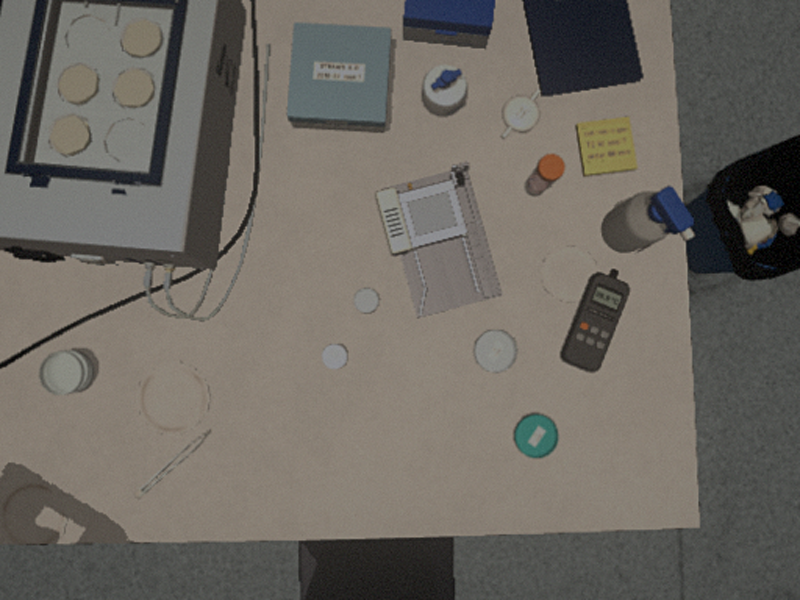

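View pics/scene0.png

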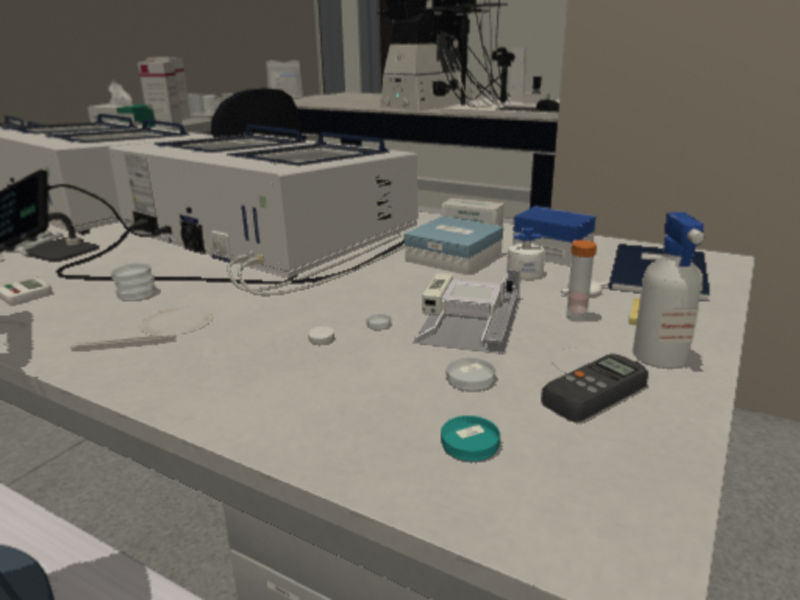

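Candidates (800x600 top view):
- Clear dish alone at (495,350): this matches the description.
- Turquoise dish at (537,436): look-alike.
- Stacked dishes at (67,371).
- Large open dishes at (175,398) and (568,273).
- 35 mm dishes at (366,300) and (334,356).

I choose (495,350). The chamber mouth is near (438,250) with a yaw of about 16°. I'm moving over it for a close wrist view.

Request:
{"api": "arm_command", "payload": {"translation": [[1, -0.14, -0.93], [1, -0.14, -0.93], [1, -0.14, -0.93]], "rotation": [[0, 0, 0], [0, 0, 0], [0, 0, 0]], "grip": [-1, -1, -1]}}

```text
time_s: 1.2
position: [0.2998, 0.4656, 0.2339]
tcp_rot: [[0.911, -0.0, 0.413], [-0.413, -0.003, 0.911], [0.001, -1.0, -0.002]]
force: [0.2, 0.6, -0.1]
opening: 0.996
```

Request:
{"api": "arm_command", "payload": {"translation": [[1, -0.14, -0.93], [1, -0.14, -0.93], [1, -0.14, -0.93]], "rotation": [[0, 0, 0], [0, 0, 0], [0, 0, 0]], "grip": [-1, -1, -1]}}

```text
time_s: 1.5
position: [0.3426, 0.3656, 0.2453]
tcp_rot: [[0.91, 0.001, 0.414], [-0.414, -0.001, 0.91], [0.001, -1.0, -0.001]]
force: [0.2, 0.5, 0.5]
opening: 0.998
```

Request:
{"api": "arm_command", "payload": {"translation": [[1, -0.14, -0.93], [1, -0.14, -0.93], [1, -0.14, -0.93]], "rotation": [[0, 0, 0], [0, 0, 0], [0, 0, 0]], "grip": [-1, -1, -1]}}

```text
time_s: 1.8
position: [0.3858, 0.2655, 0.2566]
tcp_rot: [[0.91, 0.002, 0.414], [-0.414, -0.0, 0.91], [0.002, -1.0, 0.001]]
force: [0.4, -0.1, -0.9]
opening: 1.001
```

Request:
{"api": "arm_command", "payload": {"translation": [[1, -0.14, -0.93], [1, -0.14, -0.93], [1, -0.14, -0.93]], "rotation": [[0, 0, 0], [0, 0, 0], [0, 0, 0]], "grip": [-1, -1, -1]}}

```text
time_s: 2.1
position: [0.4289, 0.165, 0.2679]
tcp_rot: [[0.91, 0.003, 0.414], [-0.414, -0.0, 0.91], [0.003, -1.0, 0.001]]
force: [0.1, 1.0, 0.3]
opening: 0.997
```

Request:
{"api": "arm_command", "payload": {"translation": [[1, -0.14, -0.93], [1, -0.14, -0.93], [1, -0.14, -0.93]], "rotation": [[0, 0, 0], [0, 0, 0], [0, 0, 0]], "grip": [-1, -1, -1]}}

```text
time_s: 2.4
position: [0.4717, 0.0642, 0.2791]
tcp_rot: [[0.91, 0.004, 0.414], [-0.414, -0.001, 0.91], [0.004, -1.0, 0.001]]
force: [0.1, 0.6, -0.4]
opening: 1.0
```

Request:
{"api": "arm_command", "payload": {"translation": [[1, -0.14, -0.93], [1, -0.14, -0.93], [1, -0.14, -0.93]], "rotation": [[0, 0, 0], [0, 0, 0], [0, 0, 0]], "grip": [-1, -1, -1]}}

```text
time_s: 2.7
position: [0.5141, -0.0366, 0.2901]
tcp_rot: [[0.911, 0.004, 0.413], [-0.413, -0.001, 0.911], [0.004, -1.0, 0.0]]
force: [0.8, 0.8, 0.4]
opening: 0.996
```

Request:
{"api": "arm_command", "payload": {"translation": [[1, -0.14, -0.93], [1, -0.14, -0.93], [1, -0.14, -0.93]], "rotation": [[0, 0, 0], [0, 0, 0], [0, 0, 0]], "grip": [-1, -1, -1]}}

```text
time_s: 3.0
position: [0.5563, -0.1373, 0.301]
tcp_rot: [[0.911, 0.003, 0.413], [-0.413, -0.002, 0.911], [0.004, -1.0, -0.0]]
force: [-0.3, 1.2, -0.3]
opening: 0.998
```

Request:
{"api": "arm_command", "payload": {"translation": [[0, 0, 0], [0, 0, 0], [0, 0, 0], [0, 0, 0], [0, 0, 0]], "rotation": [[0, 0.14, 0], [0, 0.28, 0], [0, 0.42, 0], [0, 0.56, 0], [0, 0.7, 0]], "grip": [-1, -1, -1, -1, -1]}}

```text
time_s: 3.5
position: [0.5532, -0.1317, 0.3002]
tcp_rot: [[0.399, -0.001, 0.917], [-0.917, 0.002, 0.399], [-0.003, -1.0, -0.0]]
force: [-0.0, 1.0, 0.0]
opening: 1.0
```

Request:
{"api": "arm_command", "payload": {"translation": [[0, 0, 0], [0, 0, 0], [0, 0, 0], [0, 0, 0], [0, 0, 0]], "rotation": [[0, 0.14, 0], [0, 0.28, 0], [0, 0.42, 0], [0, 0.56, 0], [0, 0.7, 0]], "grip": [-1, -1, -1, -1, -1]}}

```text
time_s: 4.0
position: [0.5532, -0.1316, 0.3002]
tcp_rot: [[-0.317, -0.001, 0.948], [-0.948, 0.002, -0.317], [-0.002, -1.0, -0.002]]
force: [0.1, 0.2, 0.1]
opening: 1.004
```

```bash
cat >> h.py <<'E'
def wrist():
    s=bot.read_state(); c=dict(eyes.capture("wrist"))
    T=np.eye(4); T[:3,:3]=s["tcp_rot"]; T[:3,3]=s["position"]
    W=np.linalg.inv(T@np.array(c["hand_eye"])); c["rvec"]=cv2.Rodrigues(W[:3,:3])[0]; c["tvec"]=W[:3,3]
    return c,s
E
python3 - <<'E'
from h import *
c,s=wrist(); print(np.round(c["hand_eye"],3).tolist()); print(s["time_s"],np.round(s["position"],4),np.round(s["tcp_rot"],3).tolist(),np.round(s["joint_positions"],1))
cv2.imwrite("pics/w1.png",cv2.resize(c["image"],(800,600),interpolation=cv2.INTER_CUBIC))
for th,z in(("dish",0),("chamber",0),("lane",0),("home",0),("lid_front",.029),("bar_top",.018)):
    for d in models.spot_point("wrist",th)[:3]:
        uv=np.array(d["point"])*[512,384]; print(th,round(d["conf"],2),(uv*800/512).round(0),ray_to_plane(c,uv,z).round(4)[:2])
E
```

```text
[[0.0, 0.957, 0.289, -0.078], [0.0, -0.289, 0.957, -0.163], [1.0, -0.0, -0.0, 0.0], [0.0, 0.0, 0.0, 1.0]]
4.0 [ 0.5532 -0.1316  0.3002] [[-0.317, -0.001, 0.948], [-0.948, 0.002, -0.317], [-0.002, -1.0, -0.002]] [-24.7  21.2  84.6   0.1  74.3  -6.2]
dish 0.93 [401. 294.] [ 0.5352 -0.1944]
dish 0.55 [303. 379.] [ 0.4192 -0.2458]
chamber 0.56 [547. 155.] [ 0.6914 -0.1163]
chamber 0.36 [499. 186.] [ 0.6452 -0.1294]
lane 0.8 [498. 180.] [ 0.6464 -0.1244]
lane 0.73 [537. 236.] [ 0.6654 -0.1819]
lane 0.16 [414.  65.] [ 0.6063 -0.0135]
home 0.86 [581. 137.] [ 0.723  -0.1111]
lid_front 0.79 [555. 159.] [ 0.6897 -0.1179]
```

View pics/w1.png

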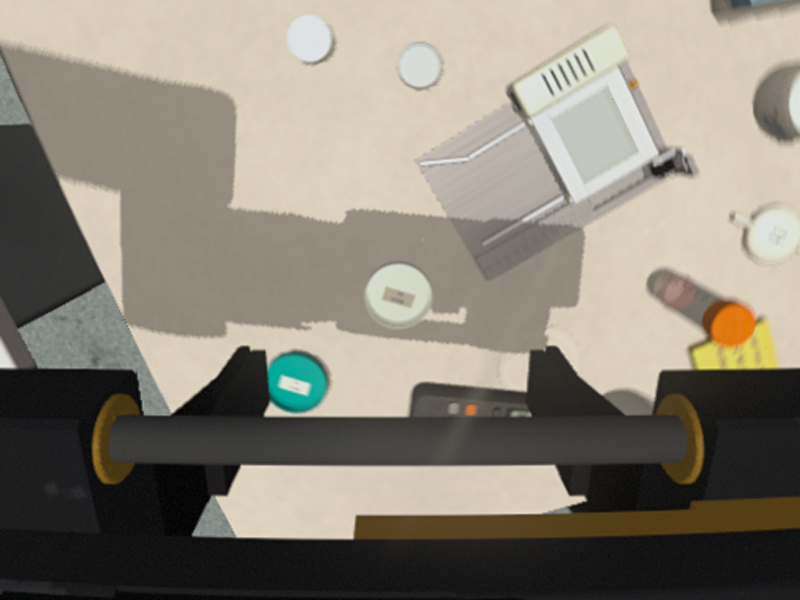

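The wrist view shows the clear 60 mm dish at (399,294), the turquoise one at (298,381), the chamber lid centre at about (597,135) and the rails. I'm turning the tool to the chamber's yaw, with the camera behind it.

Request:
{"api": "arm_command", "payload": {"translation": [[0, 0, 0], [0, 0, 0], [0, 0, 0], [0, 0, 0], [0, 0, 0]], "rotation": [[0, -0.14, 0], [0, -0.28, 0], [0, -0.42, 0], [0, -0.56, 0], [0, -0.7, 0]], "grip": [-1, -1, -1, -1, -1]}}

```text
time_s: 4.85
position: [0.5534, -0.1346, 0.3007]
tcp_rot: [[0.41, -0.0, 0.912], [-0.912, 0.0, 0.41], [-0.0, -1.0, 0.0]]
force: [0.1, 0.7, -0.1]
opening: 0.998
```

Request:
{"api": "arm_command", "payload": {"translation": [[0, 0, 0], [0, 0, 0], [0, 0, 0], [0, 0, 0], [0, 0, 0]], "rotation": [[0, -0.14, 0], [0, -0.28, 0], [0, -0.42, 0], [0, -0.56, 0], [0, -0.7, 0]], "grip": [-1, -1, -1, -1, -1]}}

```text
time_s: 5.35
position: [0.5533, -0.1346, 0.3007]
tcp_rot: [[0.915, -0.0, 0.404], [-0.404, 0.0, 0.915], [-0.0, -1.0, 0.0]]
force: [0.1, -0.1, 0.1]
opening: 0.997
```

Request:
{"api": "arm_command", "payload": {"translation": [[0, 0, 0], [0, 0, 0], [0, 0, 0], [0, 0, 0], [0, 0, 0]], "rotation": [[0, -0.14, 0], [0, -0.28, 0], [0, -0.42, 0], [0, -0.56, 0], [0, -0.7, 0]], "grip": [-1, -1, -1, -1, -1]}}

```text
time_s: 5.85
position: [0.5533, -0.1346, 0.3007]
tcp_rot: [[0.95, -0.0, -0.312], [0.312, 0.0, 0.95], [-0.0, -1.0, 0.0]]
force: [0.2, -0.0, 0.1]
opening: 1.002
```

Run:
```python
from h import *
import pickle
c,s=wrist(); print(s["time_s"],np.round(s["position"],4),np.round(s["tcp_rot"],3).tolist(),np.round(s["joint_positions"],1))
pickle.dump(c,open("w2.pkl","wb"))
for th,z in(("dish",0),("chamber",0),("lane",0),("home",0),("lid_front",.029),("bar_top",.018)):
    for d in models.spot_point("wrist",th)[:3]:
        uv=np.array(d["point"])*[512,384]; print(th,round(d["conf"],2),(uv).round(0),ray_to_plane(c,uv,z).round(4)[:2])
# crop around chamber+dish
uv=proj(c,[[.65,-.13,0]])[0]; x0=int(np.clip(uv[0]-120,0,272)); y0=int(np.clip(uv[1]-90,0,204)); print(x0,y0)
cv2.imwrite("pics/w2.png",cv2.resize(c["image"][y0:y0+180,x0:x0+240],(800,600),interpolation=cv2.INTER_CUBIC))
```

```text
5.85 [ 0.5533 -0.1346  0.3007] [[0.95, -0.0, -0.312], [0.312, 0.0, 0.95], [-0.0, -1.0, 0.0]] [ -24.9   21.2   84.5    0.    74.3 -133.1]
dish 0.65 [221. 115.] [ 0.5317 -0.1901]
dish 0.55 [209.  15.] [ 0.4167 -0.2399]
chamber 0.87 [240. 230.] [ 0.6821 -0.116 ]
lane 0.62 [240. 210.] [ 0.652  -0.1242]
lane 0.51 [234. 256.] [ 0.7257 -0.1115]
home 0.75 [236. 254.] [ 0.7223 -0.1097]
home 0.54 [238. 229.] [ 0.6817 -0.1185]
lid_front 0.97 [239. 237.] [ 0.6803 -0.1162]
bar_top 0.56 [202. 209.] [ 0.6602 -0.1766]
bar_top 0.35 [236. 206.] [ 0.6416 -0.1327]
116 117
```

View pics/w2.png

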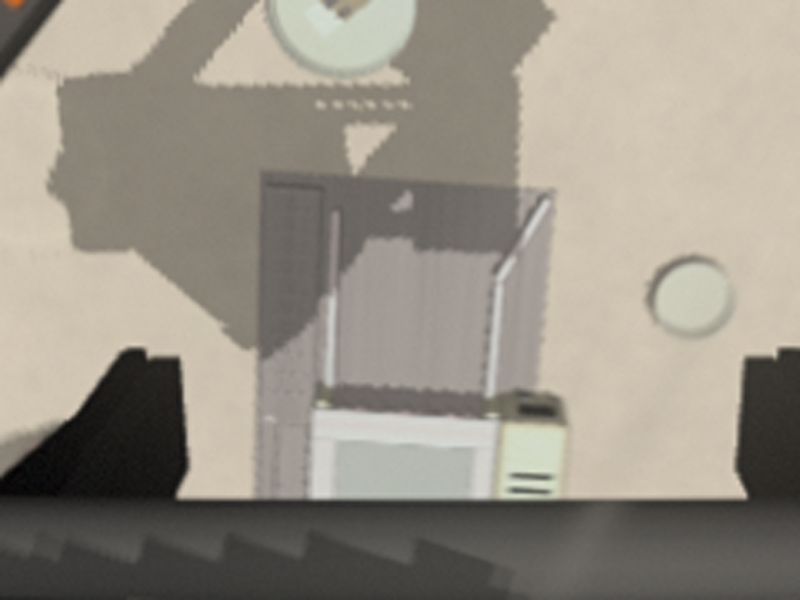

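```bash
cat > fit.py <<'E'
from h import *
from scipy.optimize import least_squares
def M(q): 
    a=q[2]; return np.array([[np.cos(a),-np.sin(a)],[np.sin(a),np.cos(a)]])
def to_w(q,P):
    P=np.array(P,float); return np.c_[P[:,:2]@M(q).T+q[:2],P[:,2]]
def to_c(q,p): return M(q).T@(np.array(p)[:2]-q[:2])
E
python3 - <<'E'
from fit import *; import pickle
c=pickle.load(open("w2.pkl","rb"))
P=[[-.081,-.035,.01],[-.093,.053,.01],[-.055,.035,.01],[0,-.04,.029],[0,.04,.029],[-.092,-.064,.018],[-.092,-.04,.018]]
px=np.array([[335,212],[549,193],[498,273],[313,405],[498,413],[265,183],[323,185]])*.3+[116,117]
r=least_squares(lambda q:(proj(c,to_w(q,P))-px).ravel(),[.681,-.115,.29],loss="soft_l1")
q=r.x; print(q,np.degrees(q[2])); print((proj(c,to_w(q,P))-px).round(1).tolist())
np.save("q.npy",q)
# dish rim: circle detect in gray
g=cv2.cvtColor(c["image"],cv2.COLOR_BGR2GRAY)
for d in ([.5317,-.1901],[.535,-.194]): print("dish cham",to_c(q,d).round(4))
# check dish pixel extents vs predicted outline at z=.015
x0,y0=170,70
im=cv2.resize(c["image"][y0:y0+210,x0-50:x0+230],(800,600),interpolation=cv2.INTER_CUBIC); k=800/280
t=np.linspace(0,2*np.pi,40)
cc=np.array([.5345,-.1925])
for z in(.015,):
    for u in proj(c,np.c_[cc[0]+.03*np.cos(t),cc[1]+.03*np.sin(t),0*t+z]): cv2.circle(im,tuple(int(v) for v in ((u-[x0-50,y0])*k)),1,(0,0,255),-1)
W=to_w(q,[[x,y,.01] for x in np.linspace(-.081,0,20) for y in(-.033,.033)]+[[x,y,.018] for x in np.linspace(-.092,.014,20) for y in(-.064,-.04)]+[[0,y,.029] for y in np.linspace(-.04,.04,20)])
for u in proj(c,W): cv2.circle(im,tuple(int(v) for v in ((u-[x0-50,y0])*k)),1,(0,0,255),-1)
cv2.imwrite("pics/w3.png",im)
E
```

```text
[ 0.68531378 -0.11562783  0.25341414] 14.51956088664875
[[-0.0, -1.5], [0.2, -0.2], [0.4, 1.1], [-0.2, -0.1], [1.5, 0.9], [-0.9, -0.3], [-0.5, 0.2]]
dish cham [-0.1674 -0.0336]
dish cham [-0.1652 -0.0382]
```

View pics/w3.png

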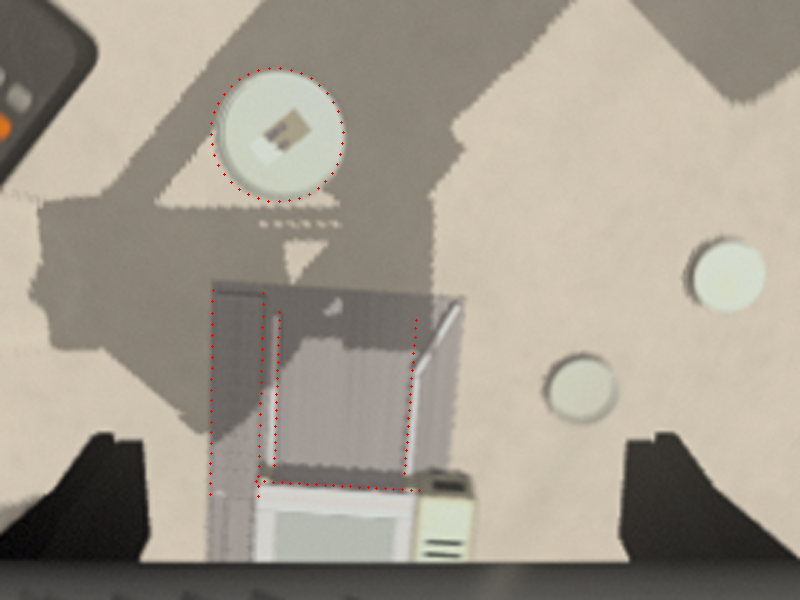

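The overlay fits. Chamber is at (0.6853, -0.1156) with yaw 14.5°, and the dish is at (0.5345, -0.1925), which is about (-0.166, -0.037) in the chamber frame. I'll straddle it with open fingers (no squeeze) and slide it sideways onto the lane line.

Request:
{"api": "arm_command", "payload": {"translation": [[0, 0, 0], [0, 0, 0]], "rotation": [[0, 0.061, 0], [0, 0.061, 0]], "grip": [-1, -1]}}

```text
time_s: 6.4
position: [0.5534, -0.1347, 0.3007]
tcp_rot: [[0.97, -0.0, -0.243], [0.243, 0.0, 0.97], [-0.0, -1.0, 0.0]]
force: [-0.1, -0.1, 0.5]
opening: 1.003
```

Request:
{"api": "arm_command", "payload": {"translation": [[-0.417, 0.5, -0.584], [-0.417, 1, -0.584], [-0.417, 1, -0.584], [-0.417, 1, -0.584]], "rotation": [[0, 0, 0], [0, 0, 0], [0, 0, 0], [0, 0, 0]], "grip": [-1, -1, -1, -1]}}

```text
time_s: 6.8
position: [0.5319, -0.1878, 0.2201]
tcp_rot: [[0.97, -0.003, -0.243], [0.243, 0.002, 0.97], [-0.002, -1.0, 0.003]]
force: [0.3, 0.4, 0.7]
opening: 0.997
```

Request:
{"api": "arm_command", "payload": {"translation": [[0, 0.5, 0], [0, 1, 0], [0, 1, 0]], "rotation": [[0, 0, 0], [0, 0, 0], [0, 0, 0]], "grip": [-1, -1, -1]}}

```text
time_s: 7.1
position: [0.531, -0.186, 0.1386]
tcp_rot: [[0.969, -0.006, -0.245], [0.245, 0.004, 0.969], [-0.005, -1.0, 0.005]]
force: [-0.3, 0.7, -0.2]
opening: 1.005
```

Request:
{"api": "arm_command", "payload": {"translation": [[0, 0.4, 0], [0, 0.8, 0], [0, 0.8, 0], [0, 0.8, 0]], "rotation": [[0, 0, 0], [0, 0, 0], [0, 0, 0], [0, 0, 0]], "grip": [-1, -1, -1, -1]}}

```text
time_s: 7.5
position: [0.5342, -0.1885, 0.079]
tcp_rot: [[0.97, 0.003, -0.245], [0.245, -0.002, 0.97], [0.002, -1.0, -0.002]]
force: [0.4, -0.9, 0.6]
opening: 0.999
```

```bash
cat >> fit.py <<'E'
q=np.load("q.npy")
def where():
    s=bot.read_state(); p=to_c(q,s["position"]); R=np.array(s["tcp_rot"])
    print("t %.2f tcp cham x %.4f y %.4f z %.4f yaw err %.2f deg tilt %.3f force %s open %.3f"%(s["time_s"],*p,s["position"][2],np.degrees(np.arctan2(R[1,0],R[0,0])-q[2]),np.degrees(np.arccos(min(1,-R[2,1]))),np.round(s["force"],1),s["opening"]))
def dish(cam="wrist",name=None):
    c=wrist()[0] if cam=="wrist" else eyes.capture(cam)
    for d in models.spot_point(cam,"dish")[:2]: print(cam,"dish",round(d["conf"],2),to_c(q,ray_to_plane(c,np.array(d["point"])*[512,384],0)).round(4))
    if name: cv2.imwrite("pics/"+name,cv2.resize(c["image"],(800,600),interpolation=cv2.INTER_CUBIC))
    return c
E
python3 - <<'E'
from fit import *
where(); print(to_c(q,[.5345,-.1925])); dish("wrist","w4.png"); dish("top")
E
```

```text
t 7.50 tcp cham x -0.1645 y -0.0327 z 0.0790 yaw err -0.35 deg tilt 0.181 force [ 0.4 -0.9  0.6] open 0.999
[-0.16526977 -0.03660644]
wrist dish 0.79 [-0.1637 -0.0351]
wrist dish 0.6 [-0.2933 -0.0546]
top dish 0.39 [-0.2984 -0.0487]
top dish 0.2 [ 0.0009 -0.005 ]
```

View pics/w4.png

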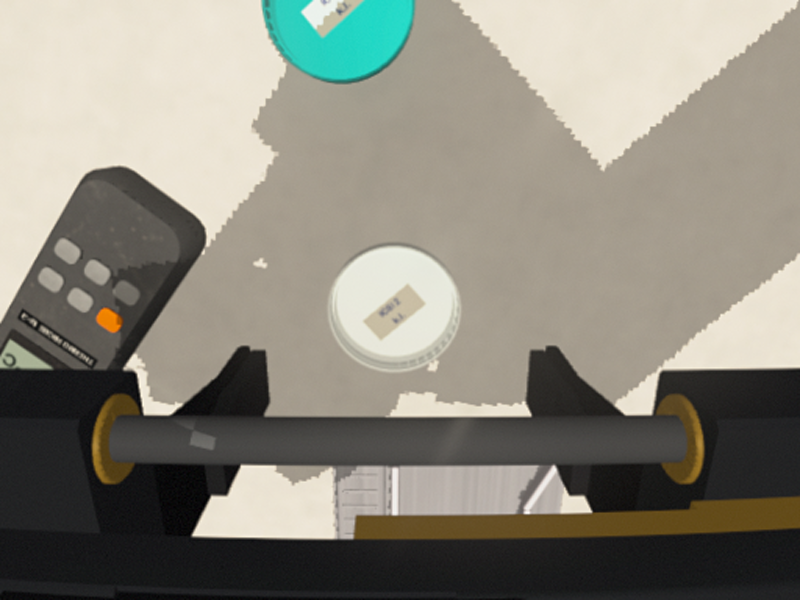

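The dish at (395,307) lies between the open fingers, with the lane below it in the picture and the meter clear at the left. Next I lower and slide the dish left.

Request:
{"api": "arm_command", "payload": {"translation": [[0, 0.3, 0], [0, 0.55, 0], [0, 0.65, 0], [0, 0.65, 0]], "rotation": [[0, 0, 0], [0, 0, 0], [0, 0, 0], [0, 0, 0]], "grip": [-1, -1, -1, -1]}}

```text
time_s: 8.1
position: [0.5322, -0.1881, 0.0246]
tcp_rot: [[0.97, -0.001, -0.244], [0.244, 0.001, 0.97], [-0.001, -1.0, 0.001]]
force: [0.6, 0.5, 0.2]
opening: 0.999
```

Request:
{"api": "arm_command", "payload": {"translation": [[0, 0, 0.06], [0, 0, 0.12], [0, 0, 0.18], [0, 0, 0.24], [0, 0, 0.3]], "rotation": [[0, 0, 0], [0, 0, 0], [0, 0, 0], [0, 0, 0], [0, 0, 0]], "grip": [-1, -1, -1, -1, -1]}}

```text
time_s: 8.6
position: [0.5266, -0.1644, 0.0251]
tcp_rot: [[0.97, 0.0, -0.244], [0.244, -0.0, 0.97], [0.0, -1.0, -0.0]]
force: [-0.2, 0.0, -0.3]
opening: 1.001
```

Request:
{"api": "arm_command", "payload": {"translation": [[0, 0, 0.06], [0, 0, 0.12], [0, 0, 0.18], [0, 0, 0.24], [0, 0, 0.28]], "rotation": [[0, 0, 0], [0, 0, 0], [0, 0, 0], [0, 0, 0], [0, 0, 0]], "grip": [-1, -1, -1, -1, -1]}}

```text
time_s: 9.1
position: [0.5209, -0.1427, 0.0247]
tcp_rot: [[0.97, -0.0, -0.244], [0.244, 0.0, 0.97], [-0.0, -1.0, 0.0]]
force: [0.3, -0.9, 0.4]
opening: 1.002
```

Run:
```python
from fit import *
where(); dish("wrist")
```

```text
t 9.10 tcp cham x -0.1660 y 0.0150 z 0.0247 yaw err -0.40 deg tilt 0.025 force [ 0.3 -0.9  0.4] open 1.002
wrist dish 0.79 [-0.1648 -0.0369]
```

Run:
```python
from fit import *
where(); dish("wrist","w5.png");dish("top")
```

```text
t 9.20 tcp cham x -0.1660 y 0.0151 z 0.0247 yaw err -0.37 deg tilt 0.034 force [-0.7  0.2 -0.4] open 1.002
wrist dish 0.83 [-0.1665 -0.0357]
top dish 0.59 [-0.0363 -0.0508]
```

View pics/w5.png

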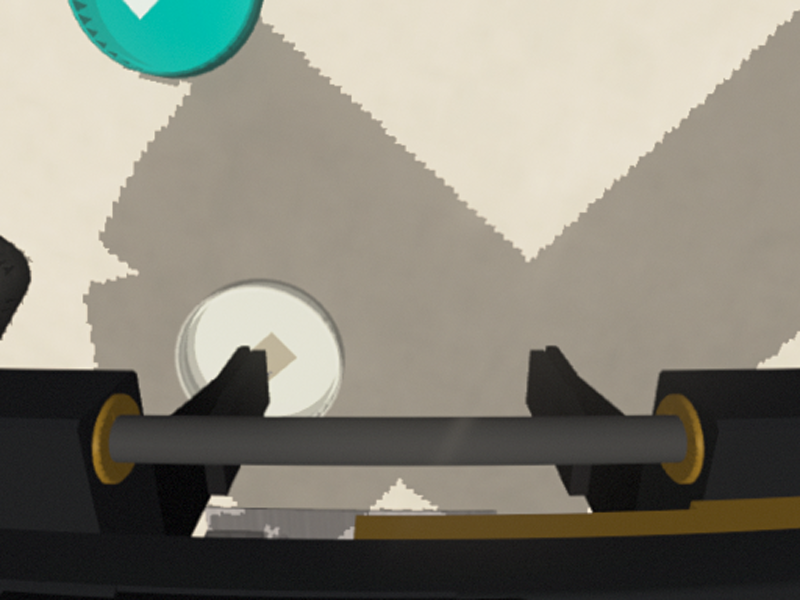

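Run:
```python
from fit import *
c,s=wrist(); R=np.array(s["tcp_rot"]); p=np.array(s["position"])
for x in(-.0095,0,.0095):
  for z in(-.0435,-.0585,.0435): print(x,z,(proj(c,[p+R@[x,.022,z]])[0]*800/512).round(0))
c=eyes.capture("scene")
uv=proj(c,[p])[0]; x0=int(np.clip(uv[0]-80,0,352)); y0=int(np.clip(uv[1]-70,0,264)); print(uv,x0,y0)
cv2.imwrite("pics/s2.png",cv2.resize(c["image"][y0:y0+120,x0:x0+160],(800,600),interpolation=cv2.INTER_CUBIC))
c=eyes.capture("top");uv=proj(c,[p])[0].astype(int);print(uv)
```

```text
-0.0095 -0.0435 [282. 327.]
-0.0095 -0.0585 [242. 327.]
-0.0095 0.0435 [517. 327.]
0 -0.0435 [284. 350.]
0 -0.0585 [244. 350.]
0 0.0435 [516. 350.]
0.0095 -0.0435 [285. 373.]
0.0095 -0.0585 [246. 373.]
0.0095 0.0435 [514. 373.]
[275.83573724 228.2117166 ] 195 158
[296 230]
```

View pics/s2.png

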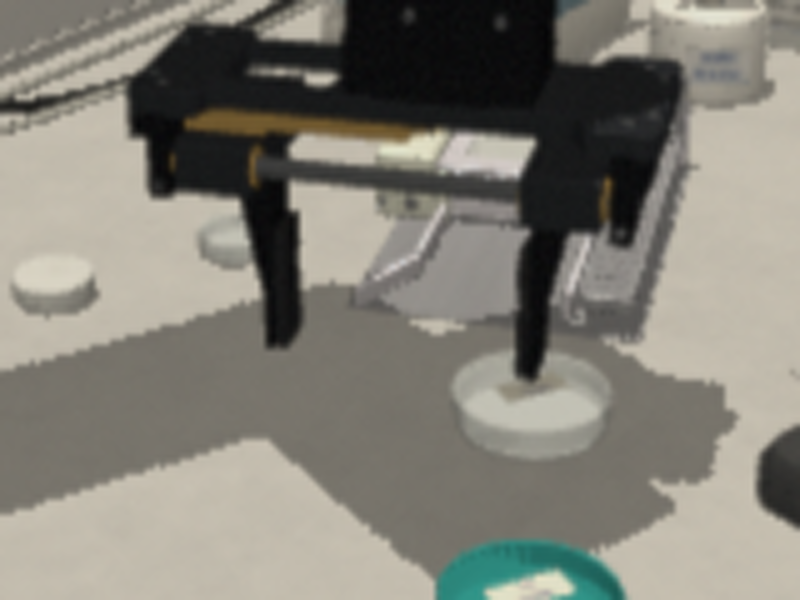

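The finger is above the dish, so the dish has not moved. The tips reach less far when fully open than stated. I'll raise, half close, and check the tip reach.

Request:
{"api": "arm_command", "payload": {"translation": [[0, -0.4, 0], [0, -0.7, 0], [0, -0.7, 0], [0, -0.7, 0], [0, -0.7, 0]], "rotation": [[0, 0, 0], [0, 0, 0], [0, 0, 0], [0, 0, 0], [0, 0, 0]], "grip": [0, 0, 0, 0, 0]}}

```text
time_s: 10.05
position: [0.5204, -0.1429, 0.0799]
tcp_rot: [[0.97, -0.002, -0.244], [0.244, 0.001, 0.97], [-0.001, -1.0, 0.001]]
force: [0.7, -0.5, 0.3]
opening: 0.628
```

Run:
```python
from fit import *
where(); print(bot.tip_extent)
c=dish("wrist")
s=bot.read_state(); R=np.array(s["tcp_rot"]); p=np.array(s["position"])
K=800/512
im=c["image"]; x0,y0=int(400/K)-110,int(320/K)-60
im=cv2.resize(im[y0:y0+165,x0:x0+220],(800,600),interpolation=cv2.INTER_CUBIC);k=800/220
h=.0435*s["opening"]
for ext,col in((.0,(255,0,0)),(.01,(0,255,0)),(.022,(0,0,255))):
  for sg in(-1,1):
    for d in(0,.015):
      for x in (-.0095,.0095):
        u=(proj(c,[p+R@[x,ext,sg*(h+d)]])[0]-[x0,y0])*k; cv2.circle(im,tuple(int(v) for v in u),4,col,-1)
cv2.imwrite("pics/w6.png",im)
```

```text
t 10.05 tcp cham x -0.1665 y 0.0150 z 0.0799 yaw err -0.41 deg tilt 0.108 force [ 0.7 -0.5  0.3] open 0.628
0.022
wrist dish 0.94 [-0.2928 -0.0563]
wrist dish 0.89 [-0.1653 -0.0354]
```

View pics/w6.png

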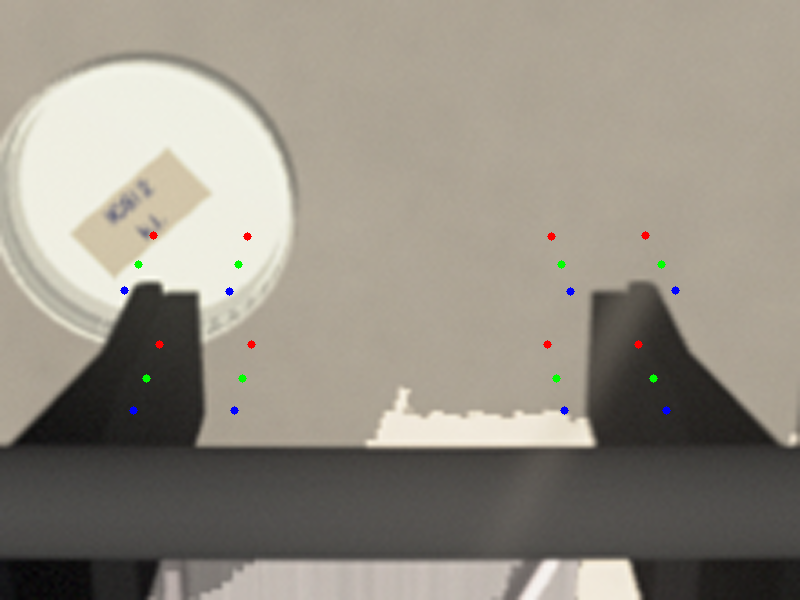

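Request:
{"api": "arm_command", "payload": {"translation": [[0, 0, -0.3], [0, 0, -0.56], [0, 0, -0.56], [0, 0, -0.56], [0, 0, -0.56]], "rotation": [[0, 0, 0], [0, 0, 0], [0, 0, 0], [0, 0, 0], [0, 0, 0]], "grip": [-1, -1, -1, -1, -1]}}

```text
time_s: 10.65
position: [0.5312, -0.1859, 0.0803]
tcp_rot: [[0.97, -0.002, -0.244], [0.244, 0.001, 0.97], [-0.001, -1.0, 0.002]]
force: [-0.4, -0.3, 0.2]
opening: 0.919
```

Request:
{"api": "arm_command", "payload": {"translation": [[0, 0, 0], [0, 0.25, 0], [0, 0.5, 0], [0, 0.5, 0]], "rotation": [[0, 0, 0], [0, 0, 0], [0, 0, 0], [0, 0, 0]], "grip": [-1, -1, -1, -1]}}

```text
time_s: 11.05
position: [0.5302, -0.185, 0.0388]
tcp_rot: [[0.97, -0.005, -0.244], [0.244, 0.003, 0.97], [-0.004, -1.0, 0.004]]
force: [-0.4, 0.8, 0.4]
opening: 0.995
```

Request:
{"api": "arm_command", "payload": {"translation": [[0, 0.1, 0], [0, 0.2, 0], [0, 0.3, 0], [0, 0.34, 0], [0, 0.34, 0]], "rotation": [[0, 0, 0], [0, 0, 0], [0, 0, 0], [0, 0, 0], [0, 0, 0]], "grip": [-1, -1, -1, -1, -1]}}

```text
time_s: 11.55
position: [0.5318, -0.1865, 0.0131]
tcp_rot: [[0.97, -0.001, -0.244], [0.244, 0.0, 0.97], [-0.001, -1.0, 0.001]]
force: [0.3, 0.4, 0.5]
opening: 1.002
```

Run:
```python
from fit import *
where(); dish("wrist")
```

```text
t 11.55 tcp cham x -0.1664 y -0.0301 z 0.0131 yaw err -0.41 deg tilt 0.054 force [0.3 0.4 0.5] open 1.002
wrist dish 0.89 [-0.1652 -0.0356]
```

Request:
{"api": "arm_command", "payload": {"translation": [[0, 0.02, 0.06], [0, 0.02, 0.12], [0, 0.02, 0.18], [0, 0.02, 0.24], [0, 0.02, 0.3]], "rotation": [[0, 0, 0], [0, 0, 0], [0, 0, 0], [0, 0, 0], [0, 0, 0]], "grip": [-1, -1, -1, -1, -1]}}

```text
time_s: 12.15
position: [0.5261, -0.1629, 0.0121]
tcp_rot: [[0.97, 0.0, -0.244], [0.244, -0.0, 0.97], [0.0, -1.0, -0.0]]
force: [0.1, -0.5, -0.2]
opening: 0.998
```

Run:
```python
from fit import *
where(); dish("wrist")
```

```text
t 12.15 tcp cham x -0.1660 y -0.0058 z 0.0121 yaw err -0.39 deg tilt 0.005 force [ 0.1 -0.5 -0.2] open 0.998
wrist dish 0.9 [-0.1646 -0.0205]
```

The dish is moving now. I'm finishing the sideways slide, then backing off and rising.

Request:
{"api": "arm_command", "payload": {"translation": [[0, 0, 0.06], [0, 0, 0.12], [0, 0, 0.18], [0, 0, 0.24], [0, 0, 0.255]], "rotation": [[0, 0, 0], [0, 0, 0], [0, 0, 0], [0, 0, 0], [0, 0, 0]], "grip": [-1, -1, -1, -1, -1]}}

```text
time_s: 12.75
position: [0.5209, -0.1428, 0.0119]
tcp_rot: [[0.97, -0.001, -0.244], [0.244, 0.0, 0.97], [-0.0, -1.0, 0.0]]
force: [-0.7, -0.3, 0.4]
opening: 0.999
```

Request:
{"api": "arm_command", "payload": {"translation": [[0, 0, -0.1], [0, -0.3, -0.15], [0, -0.8, -0.15], [0, -0.8, -0.15]], "rotation": [[0, 0, 0], [0, 0, 0], [0, 0, 0], [0, 0, 0]], "grip": [-1, -1, -1, -1]}}

```text
time_s: 13.15
position: [0.5275, -0.1576, 0.0799]
tcp_rot: [[0.97, 0.008, -0.243], [0.243, -0.005, 0.97], [0.007, -1.0, -0.006]]
force: [1.2, -0.6, -0.3]
opening: 0.996
```

Run:
```python
from fit import *
where(); dish("wrist")
```

```text
t 13.15 tcp cham x -0.1633 y -0.0010 z 0.0799 yaw err -0.43 deg tilt 0.544 force [ 1.2 -0.6 -0.3] open 0.996
wrist dish 0.96 [-0.2941 -0.056 ]
wrist dish 0.56 [-0.1665  0.002 ]
```

Request:
{"api": "arm_command", "payload": {"translation": [[-0.4, 0, 0], [-0.775, 0, 0.03], [-0.775, 0, 0.03], [-0.775, 0, 0.03], [-0.775, 0, 0.03]], "rotation": [[0, -0.007, 0], [0, -0.007, 0], [0, -0.007, 0], [0, -0.007, 0], [0, -0.007, 0]], "grip": [0.35, 0.35, 0.35, 0.35, 0.35]}}

```text
time_s: 13.75
position: [0.4644, -0.1685, 0.0755]
tcp_rot: [[0.968, 0.001, -0.251], [0.251, -0.0, 0.968], [0.001, -1.0, -0.001]]
force: [0.4, 0.0, -0.9]
opening: 0.629
```

Request:
{"api": "arm_command", "payload": {"translation": [[0, 0.1, 0], [0, 0.25, 0], [0, 0.4, 0], [0, 0.6, 0], [0, 0.66, 0]], "rotation": [[0, 0, 0], [0, 0, 0], [0, 0, 0], [0, 0, 0], [0, 0, 0]], "grip": [0.35, 0.35, 0.35, 0.35, 0.35]}}

```text
time_s: 14.25
position: [0.4625, -0.1673, 0.021]
tcp_rot: [[0.968, -0.003, -0.251], [0.251, 0.002, 0.968], [-0.002, -1.0, 0.003]]
force: [1.3, 0.5, 0.2]
opening: 0.331
```

Run:
```python
from fit import *
where(); c=dish("wrist")
cv2.imwrite("pics/w7.png",cv2.resize(c["image"],(640,480)))
```

```text
t 14.25 tcp cham x -0.2287 y 0.0059 z 0.0210 yaw err 0.03 deg tilt 0.208 force [1.3 0.5 0.2] open 0.331
wrist dish 0.91 [-0.1663  0.0008]
wrist dish 0.6 [-0.2942 -0.0547]
```

View pics/w7.png

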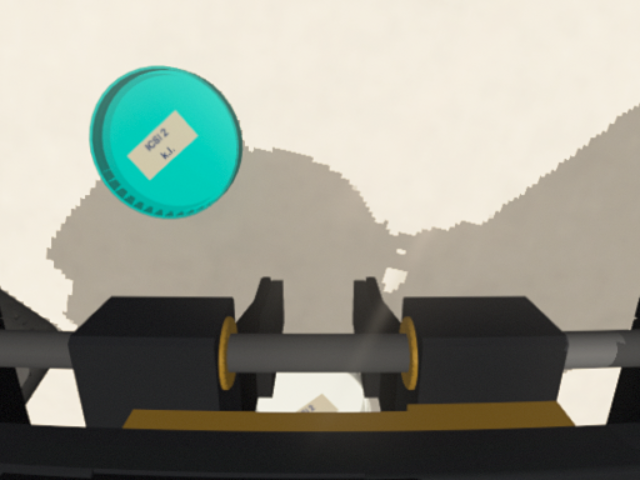

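The fingers slide on a rod, so their reach is constant and shorter than stated. I'll feel for the bench gently behind the dish.

Request:
{"api": "arm_command", "payload": {"translation": [[0, 0.05, -0.05], [0, 0.1, -0.05], [0, 0.13, -0.05], [0, 0.13, -0.05]], "rotation": [[0, 0, 0], [0, 0, 0], [0, 0, 0], [0, 0, 0]], "grip": [0.35, 0.35, 0.35, 0.35]}}

```text
time_s: 14.75
position: [0.4643, -0.1719, 0.0127]
tcp_rot: [[0.968, -0.0, -0.251], [0.251, 0.0, 0.968], [-0.0, -1.0, 0.0]]
force: [-1.2, -0.1, 0.2]
opening: 0.327
```

Request:
{"api": "arm_command", "payload": {"translation": [[0, 0.02, 0], [0, 0.02, 0]], "rotation": [[0, 0, 0], [0, 0, 0]], "grip": [0.35, 0.35]}}

```text
time_s: 14.95
position: [0.4644, -0.1719, 0.0112]
tcp_rot: [[0.968, 0.0, -0.251], [0.251, -0.0, 0.968], [0.0, -1.0, -0.0]]
force: [-0.5, -0.2, -0.4]
opening: 0.323
```

Request:
{"api": "arm_command", "payload": {"translation": [[0, 0.02, 0], [0, 0.02, 0]], "rotation": [[0, 0, 0], [0, 0, 0]], "grip": [0.35, 0.35]}}

```text
time_s: 15.15
position: [0.4644, -0.1719, 0.0095]
tcp_rot: [[0.968, -0.0, -0.251], [0.251, 0.0, 0.968], [-0.0, -1.0, 0.0]]
force: [1.2, 0.5, -0.5]
opening: 0.327
```

Request:
{"api": "arm_command", "payload": {"translation": [[0, 0.015, 0], [0, 0.015, 0]], "rotation": [[0, 0, 0], [0, 0, 0]], "grip": [0.35, 0.35]}}

```text
time_s: 15.35
position: [0.4644, -0.1719, 0.0083]
tcp_rot: [[0.968, -0.0, -0.251], [0.251, 0.0, 0.968], [-0.0, -1.0, 0.0]]
force: [-0.3, -0.6, -0.2]
opening: 0.327
```

Request:
{"api": "arm_command", "payload": {"translation": [[0, 0.015, 0], [0, 0.015, 0]], "rotation": [[0, 0, 0], [0, 0, 0]], "grip": [0.35, 0.35]}}

```text
time_s: 15.55
position: [0.4644, -0.1719, 0.007]
tcp_rot: [[0.968, -0.0, -0.251], [0.251, 0.0, 0.968], [-0.0, -1.0, 0.0]]
force: [-0.3, -0.1, 0.4]
opening: 0.326
```

Request:
{"api": "arm_command", "payload": {"translation": [[0, 0.015, 0], [0, 0.015, 0]], "rotation": [[0, 0, 0], [0, 0, 0]], "grip": [0.35, 0.35]}}

```text
time_s: 15.75
position: [0.4644, -0.1718, 0.0058]
tcp_rot: [[0.968, -0.0, -0.251], [0.251, 0.0, 0.968], [-0.0, -1.0, 0.0]]
force: [-0.7, -0.3, -0.5]
opening: 0.321
```

Request:
{"api": "arm_command", "payload": {"translation": [[0, 0.012, 0], [0, 0.012, 0]], "rotation": [[0, 0, 0], [0, 0, 0]], "grip": [0.35, 0.35]}}

```text
time_s: 15.95
position: [0.4644, -0.1719, 0.0049]
tcp_rot: [[0.968, -0.0, -0.251], [0.251, 0.0, 0.968], [-0.0, -1.0, 0.0]]
force: [-0.6, -1.2, -0.0]
opening: 0.323
```

Request:
{"api": "arm_command", "payload": {"translation": [[0, 0.012, 0], [0, 0.012, 0]], "rotation": [[0, 0, 0], [0, 0, 0]], "grip": [0.35, 0.35]}}

```text
time_s: 16.15
position: [0.4644, -0.1719, 0.0039]
tcp_rot: [[0.968, -0.0, -0.251], [0.251, 0.0, 0.968], [-0.0, -1.0, 0.0]]
force: [-0.5, 0.4, -0.5]
opening: 0.324
```

No contact down to z = 0.004, so the tip height is roughly the TCP reading. Now the cradle push forward along the lane.

Request:
{"api": "arm_command", "payload": {"translation": [[0.1, -0.03, 0], [0.2, -0.03, 0], [0.28, -0.03, 0], [0.36, -0.03, 0], [0.44, -0.03, 0]], "rotation": [[0, 0, 0], [0, 0, 0], [0, 0, 0], [0, 0, 0], [0, 0, 0]], "grip": [0.35, 0.35, 0.35, 0.35, 0.35]}}

```text
time_s: 16.65
position: [0.4991, -0.1628, 0.0064]
tcp_rot: [[0.968, -0.0, -0.251], [0.251, -0.0, 0.968], [-0.0, -1.0, 0.0]]
force: [-0.5, 0.4, 0.5]
opening: 0.325
```

Request:
{"api": "arm_command", "payload": {"translation": [[0.1, 0, 0], [0.2, 0, 0], [0.3, 0, 0], [0.4, 0, 0], [0.45, 0, 0]], "rotation": [[0, 0, 0], [0, 0, 0], [0, 0, 0], [0, 0, 0], [0, 0, 0]], "grip": [0.35, 0.35, 0.35, 0.35, 0.35]}}

```text
time_s: 17.15
position: [0.5345, -0.1539, 0.0064]
tcp_rot: [[0.968, 0.001, -0.251], [0.251, -0.0, 0.968], [0.001, -1.0, -0.001]]
force: [-0.5, -0.2, 1.1]
opening: 0.325
```

Run:
```python
from fit import *
where(); dish("wrist"); dish("top"); dish("scene")
```

```text
t 17.15 tcp cham x -0.1556 y 0.0007 z 0.0064 yaw err 0.04 deg tilt 0.058 force [-0.5 -0.2  1.1] open 0.325
wrist dish 0.86 [-0.1212 -0.0003]
top dish 0.43 [-0.1172 -0.0005]
scene dish 0.72 [-0.1099  0.0078]
scene dish 0.61 [-0.2924 -0.0555]
```

Request:
{"api": "arm_command", "payload": {"translation": [[0.1, 0, 0], [0.2, 0, 0], [0.3, 0, 0], [0.4, 0, 0], [0.46, 0, 0]], "rotation": [[0, 0, 0], [0, 0, 0], [0, 0, 0], [0, 0, 0], [0, 0, 0]], "grip": [0.35, 0.35, 0.35, 0.35, 0.35]}}

```text
time_s: 17.95
position: [0.5702, -0.1446, 0.0065]
tcp_rot: [[0.968, 0.001, -0.252], [0.252, -0.0, 0.968], [0.001, -1.0, -0.001]]
force: [-0.3, 0.8, -0.1]
opening: 0.327
```

Request:
{"api": "arm_command", "payload": {"translation": [[0.07, 0, 0], [0.14, 0, 0], [0.21, 0, 0], [0.28, 0, 0], [0.32, 0, 0]], "rotation": [[0, 0, 0], [0, 0, 0], [0, 0, 0], [0, 0, 0], [0, 0, 0]], "grip": [0.35, 0.35, 0.35, 0.35, 0.35]}}

```text
time_s: 18.45
position: [0.5944, -0.1383, 0.0065]
tcp_rot: [[0.968, 0.001, -0.251], [0.251, -0.0, 0.968], [0.0, -1.0, -0.0]]
force: [-0.1, 0.2, 0.2]
opening: 0.323
```

Run:
```python
from fit import *
where(); dish("wrist"); dish("top"); dish("scene")
```

```text
t 18.45 tcp cham x -0.0937 y 0.0008 z 0.0065 yaw err 0.02 deg tilt 0.033 force [-0.1  0.2  0.2] open 0.323
wrist dish 0.67 [-0.0587  0.0004]
top dish 0.67 [-0.2923 -0.0603]
scene dish 0.82 [-0.0493  0.0007]
scene dish 0.69 [ 0.0499 -0.1574]
```

Request:
{"api": "arm_command", "payload": {"translation": [[0.06, 0, 0], [0.12, 0, 0], [0.17, 0, 0], [0.2, 0, 0], [0.2, 0, 0]], "rotation": [[0, 0, 0], [0, 0, 0], [0, 0, 0], [0, 0, 0], [0, 0, 0]], "grip": [0.35, 0.35, 0.35, 0.35, 0.35]}}

```text
time_s: 19.25
position: [0.6098, -0.1343, 0.0065]
tcp_rot: [[0.968, 0.001, -0.251], [0.251, -0.0, 0.968], [0.001, -1.0, -0.0]]
force: [-0.0, 0.1, 0.1]
opening: 0.327
```

Request:
{"api": "arm_command", "payload": {"translation": [[-0.1, 0, 0], [-0.1, -0.3, 0], [-0.1, -0.6, 0], [-0.1, -0.6, -0.1], [-0.1, -0.6, -0.335]], "rotation": [[0, 0, 0], [0, 0, 0], [0, 0, 0], [0, 0, 0], [0, 0, 0]], "grip": [0.35, 0.35, 0.35, 0, 0]}}

```text
time_s: 19.75
position: [0.6074, -0.1618, 0.0547]
tcp_rot: [[0.968, -0.001, -0.253], [0.253, 0.001, 0.968], [-0.001, -1.0, 0.001]]
force: [0.1, -0.3, -0.7]
opening: 0.431
```

Request:
{"api": "arm_command", "payload": {"translation": [[0, 0, 0], [0, 0, 0], [0, 0, 0]], "rotation": [[0, 0, 0], [0, 0, 0], [0, 0, 0]], "grip": [0, 0, 0]}}

```text
time_s: 20.05
position: [0.6072, -0.1621, 0.0533]
tcp_rot: [[0.968, -0.002, -0.25], [0.25, 0.001, 0.968], [-0.002, -1.0, 0.002]]
force: [-0.8, 0.8, 0.1]
opening: 0.498
```

Run:
```python
from fit import *
where(); dish("wrist"); dish("top"); c=dish("scene")
s=bot.read_state(); p=np.array(s["position"]); uv=proj(c,[p])[0]; x0=int(np.clip(uv[0]-60,0,352)); y0=int(np.clip(uv[1]-50,0,264)); print(x0,y0)
cv2.imwrite("pics/s3.png",cv2.resize(c["image"][y0:y0+90,x0:x0+120],(800,600),interpolation=cv2.INTER_CUBIC))
```

```text
t 20.05 tcp cham x -0.0873 y -0.0254 z 0.0533 yaw err -0.02 deg tilt 0.155 force [-0.8  0.8  0.1] open 0.498
wrist dish 0.65 [-0.0402 -0.0007]
top dish 0.74 [-0.0365 -0.0057]
top dish 0.59 [-0.2976 -0.0539]
scene dish 0.69 [-0.2963 -0.0527]
scene dish 0.67 [-0.0569  0.0041]
243 149
```

View pics/s3.png

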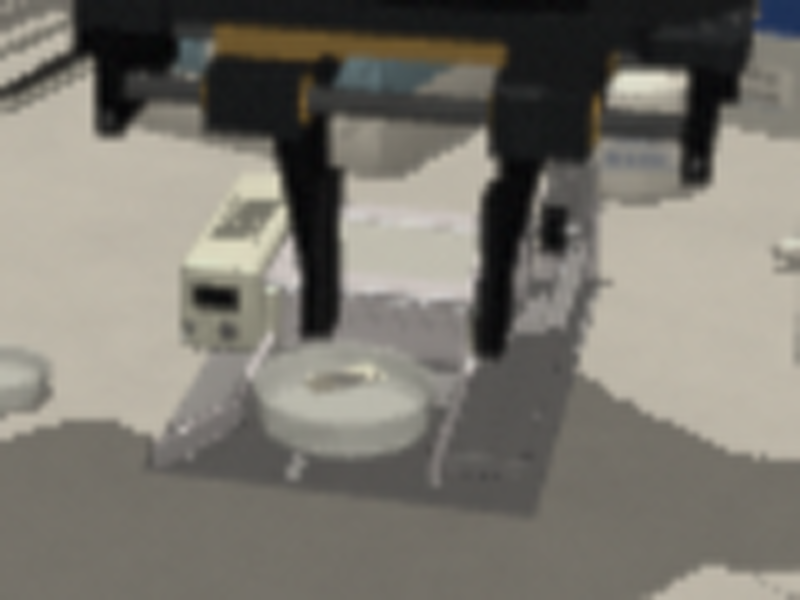

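The dish sits in the lane at about x = -42 mm, y = 0, with the right finger over the bar side and the left finger behind the dish. Now I descend onto the bar, watching the force.

Request:
{"api": "arm_command", "payload": {"translation": [[0.015, 0.15, -0.015], [0.015, 0.28, -0.015], [0.015, 0.37, -0.015], [0.015, 0.37, -0.015]], "rotation": [[0, 0, 0], [0, 0, 0], [0, 0, 0], [0, 0, 0]], "grip": [0, 0, 0, 0]}}

```text
time_s: 20.75
position: [0.6084, -0.1625, 0.0228]
tcp_rot: [[0.968, -0.003, -0.251], [0.251, 0.002, 0.968], [-0.003, -1.0, 0.002]]
force: [0.0, 0.2, -0.7]
opening: 0.5
```

Request:
{"api": "arm_command", "payload": {"translation": [[0, 0.04, 0], [0, 0.04, 0]], "rotation": [[0, 0, 0], [0, 0, 0]], "grip": [0, 0]}}

```text
time_s: 20.95
position: [0.6096, -0.1632, 0.0213]
tcp_rot: [[0.968, -0.0, -0.251], [0.251, 0.0, 0.968], [-0.0, -1.0, 0.0]]
force: [-0.2, 0.7, 0.9]
opening: 0.495
```

Request:
{"api": "arm_command", "payload": {"translation": [[0, 0.04, 0], [0, 0.04, 0]], "rotation": [[0, 0, 0], [0, 0, 0]], "grip": [0, 0]}}

```text
time_s: 21.15
position: [0.6097, -0.1632, 0.0184]
tcp_rot: [[0.968, 0.0, -0.251], [0.251, -0.0, 0.968], [0.0, -1.0, -0.0]]
force: [-0.3, -0.4, -0.2]
opening: 0.497
```

Run:
```python
from fit import *
where(); dish("wrist")
```

```text
t 21.15 tcp cham x -0.0851 y -0.0271 z 0.0184 yaw err 0.02 deg tilt 0.009 force [-0.3 -0.4 -0.2] open 0.497
wrist dish 0.94 [-0.0395  0.0003]
```

Request:
{"api": "arm_command", "payload": {"translation": [[0, 0.03, 0], [0, 0.03, 0]], "rotation": [[0, 0, 0], [0, 0, 0]], "grip": [0, 0]}}

```text
time_s: 21.45
position: [0.61, -0.1633, 0.0167]
tcp_rot: [[0.968, 0.001, -0.251], [0.251, -0.0, 0.968], [0.001, -1.0, -0.001]]
force: [-1.0, -0.0, 6.2]
opening: 0.5
```

Request:
{"api": "arm_command", "payload": {"translation": [[0, 0.03, 0], [0, 0.03, 0]], "rotation": [[0, 0, 0], [0, 0, 0]], "grip": [0, 0]}}

```text
time_s: 21.65
position: [0.61, -0.1633, 0.0144]
tcp_rot: [[0.968, 0.001, -0.251], [0.251, -0.0, 0.968], [0.001, -1.0, -0.001]]
force: [-1.3, 0.4, 5.0]
opening: 0.499
```

Request:
{"api": "arm_command", "payload": {"translation": [[0, 0.03, 0], [0, 0.03, 0]], "rotation": [[0, 0, 0], [0, 0, 0]], "grip": [0, 0]}}

```text
time_s: 21.85
position: [0.61, -0.1633, 0.012]
tcp_rot: [[0.968, 0.001, -0.251], [0.251, -0.0, 0.968], [0.001, -1.0, -0.001]]
force: [-0.8, 0.9, 5.8]
opening: 0.499
```

Request:
{"api": "arm_command", "payload": {"translation": [[0, 0.03, 0], [0, 0.03, 0]], "rotation": [[0, 0, 0], [0, 0, 0]], "grip": [0, 0]}}

```text
time_s: 22.05
position: [0.61, -0.1633, 0.0095]
tcp_rot: [[0.968, 0.001, -0.251], [0.251, -0.0, 0.968], [0.001, -1.0, -0.001]]
force: [-0.8, 1.7, 5.9]
opening: 0.498
```

Bar contact came at about 18 mm, so tip height roughly equals the TCP z reading. I'll press on toward the stop.

Request:
{"api": "arm_command", "payload": {"translation": [[0, 0.03, 0], [0, 0.03, 0]], "rotation": [[0, 0, 0], [0, 0, 0]], "grip": [0, 0]}}

```text
time_s: 22.25
position: [0.6099, -0.1633, 0.007]
tcp_rot: [[0.968, 0.001, -0.251], [0.251, -0.0, 0.968], [0.001, -1.0, -0.001]]
force: [-0.7, 1.5, 6.1]
opening: 0.499
```

Request:
{"api": "arm_command", "payload": {"translation": [[0, 0.012, 0], [0, 0.012, 0]], "rotation": [[0, 0, 0], [0, 0, 0]], "grip": [0, 0]}}

```text
time_s: 22.45
position: [0.61, -0.1633, 0.0061]
tcp_rot: [[0.968, 0.001, -0.251], [0.251, -0.0, 0.968], [0.001, -1.0, -0.001]]
force: [-1.2, -0.0, 5.0]
opening: 0.499
```

Request:
{"api": "arm_command", "payload": {"translation": [[0, 0.009, 0], [0, 0.009, 0]], "rotation": [[0, 0, 0], [0, 0, 0]], "grip": [0, 0]}}

```text
time_s: 22.65
position: [0.61, -0.1633, 0.006]
tcp_rot: [[0.968, 0.001, -0.251], [0.251, -0.0, 0.968], [0.001, -1.0, -0.001]]
force: [-2.0, 2.0, 8.0]
opening: 0.497
```

Run:
```python
from fit import *
where(); dish("wrist"); c=dish("scene")
for d in models.spot_point("scene","lid_front")[:2]: print("lid_front",d["conf"],np.array(d["point"])*[512,384])
for a in(0,1.1,1.45):
    print(a,proj(c,to_w(q,[[.076-.078*np.cos(a)+.003*np.sin(a)*-1,0,.026+.078*np.sin(a)]])).round(0))
uv=np.array([275,205])
cv2.imwrite("pics/s4.png",cv2.resize(c["image"][130:250,220:380],(800,600),interpolation=cv2.INTER_CUBIC))
```

```text
t 22.65 tcp cham x -0.0849 y -0.0272 z 0.0060 yaw err 0.02 deg tilt 0.047 force [-2.  2.  8.] open 0.497
wrist dish 0.58 [-0.0412 -0.0004]
scene dish 0.75 [-0.2973 -0.0553]
scene dish 0.5 [-0.0423 -0.0012]
lid_front 0.54 [305.1008 152.6016]
0 [[298. 194.]]
1.1 [[302. 160.]]
1.45 [[304. 153.]]
```

The lid is fully open: lid_front in the scene view is at (305,153), against (304,153) predicted for 1.45 rad. Next I push the dish in gently while holding the bar.

Request:
{"api": "arm_command", "payload": {"translation": [[0.05, 0, 0.01], [0.1, 0, 0.01], [0.16, 0, 0.01], [0.22, 0, 0.01], [0.28, 0, 0.01]], "rotation": [[0, 0, 0], [0, 0, 0], [0, 0, 0], [0, 0, 0], [0, 0, 0]], "grip": [0, 0, 0, 0, 0]}}

```text
time_s: 23.4
position: [0.6278, -0.1576, 0.006]
tcp_rot: [[0.968, -0.007, -0.252], [0.252, -0.0, 0.968], [-0.007, -1.0, 0.001]]
force: [-8.8, -3.2, 13.3]
opening: 0.505
```

Run:
```python
from fit import *
where(); dish("wrist"); c=dish("scene")
for d in models.spot_point("scene","lid_front")[:2]: print("lid_front",d["conf"],np.array(d["point"])*[512,384])
```

```text
t 23.40 tcp cham x -0.0662 y -0.0262 z 0.0060 yaw err 0.05 deg tilt 0.426 force [-8.8 -3.2 13.3] open 0.505
wrist dish 0.9 [-0.0269  0.0007]
scene dish 0.9 [-0.286  -0.0586]
scene dish 0.76 [-0.0148  0.0056]
lid_front 0.46 [304.896  156.7104]
```

Request:
{"api": "arm_command", "payload": {"translation": [[0.05, -0.008, 0], [0.1, -0.008, 0], [0.16, -0.008, 0], [0.22, -0.008, 0], [0.28, -0.008, 0]], "rotation": [[0, 0, 0], [0, 0, 0], [0, 0, 0], [0, 0, 0], [0, 0, 0]], "grip": [0, 0, 0, 0, 0]}}

```text
time_s: 24.15
position: [0.6505, -0.1518, 0.0062]
tcp_rot: [[0.968, -0.005, -0.251], [0.251, -0.0, 0.968], [-0.005, -1.0, 0.001]]
force: [-5.9, -2.8, 9.6]
opening: 0.501
```

Run:
```python
from fit import *
where(); dish("wrist"); c=dish("scene")
for d in models.spot_point("scene","lid_front")[:2]: print("lid_front",d["conf"],np.array(d["point"])*[512,384])
```

```text
t 24.15 tcp cham x -0.0428 y -0.0263 z 0.0062 yaw err 0.04 deg tilt 0.314 force [-5.9 -2.8  9.6] open 0.501
wrist dish 0.57 [ 0.0009 -0.    ]
scene dish 0.91 [-0.2983 -0.0531]
scene dish 0.58 [0.013  0.0111]
lid_front 0.72 [308.7872 154.4064]
```

Request:
{"api": "arm_command", "payload": {"translation": [[0.05, 0, 0], [0.1, 0, 0], [0.16, 0, 0], [0.22, 0, 0], [0.28, 0, 0]], "rotation": [[0, 0, 0], [0, 0, 0], [0, 0, 0], [0, 0, 0], [0, 0, 0]], "grip": [0, 0, 0, 0, 0]}}

```text
time_s: 24.9
position: [0.6722, -0.1463, 0.0062]
tcp_rot: [[0.968, -0.005, -0.251], [0.251, -0.001, 0.968], [-0.005, -1.0, 0.001]]
force: [-7.1, -2.3, 9.3]
opening: 0.5
```

Run:
```python
from fit import *
where(); dish("wrist"); c=dish("scene")
for d in models.spot_point("scene","lid_front")[:2]: print("lid_front",d["conf"],np.array(d["point"])*[512,384])
```

```text
t 24.90 tcp cham x -0.0203 y -0.0264 z 0.0062 yaw err 0.04 deg tilt 0.308 force [-7.1 -2.3  9.3] open 0.500
wrist dish 0.82 [ 0.021  -0.0005]
scene dish 0.84 [-0.2965 -0.0553]
scene dish 0.7 [0.0029 0.0023]
lid_front 0.67 [305.1008 152.7168]
lid_front 0.18 [299.008  195.4176]
```

Request:
{"api": "arm_command", "payload": {"translation": [[0.04, 0, 0], [0.08, 0, 0], [0.12, 0, 0], [0.15, 0, 0]], "rotation": [[0, 0, 0], [0, 0, 0], [0, 0, 0], [0, 0, 0]], "grip": [0, 0, 0, 0]}}

```text
time_s: 25.55
position: [0.684, -0.1434, 0.0062]
tcp_rot: [[0.968, -0.005, -0.251], [0.251, -0.001, 0.968], [-0.005, -1.0, 0.0]]
force: [-6.0, -2.9, 8.9]
opening: 0.499
```

Request:
{"api": "arm_command", "payload": {"translation": [[0.015, 0, 0], [0.03, 0, 0]], "rotation": [[0, 0, 0], [0, 0, 0]], "grip": [0, 0]}}

```text
time_s: 25.75
position: [0.6862, -0.1428, 0.0062]
tcp_rot: [[0.968, -0.005, -0.251], [0.251, -0.001, 0.968], [-0.005, -1.0, 0.0]]
force: [-6.1, -0.9, 8.8]
opening: 0.501
```

Run:
```python
from fit import *
where(); dish("wrist")
```

```text
t 25.75 tcp cham x -0.0060 y -0.0265 z 0.0062 yaw err 0.04 deg tilt 0.302 force [-6.1 -0.9  8.8] open 0.501
wrist dish 0.94 [ 0.0356 -0.0007]
```

Request:
{"api": "arm_command", "payload": {"translation": [[0.015, 0, 0], [0.015, 0, 0]], "rotation": [[0, 0, 0], [0, 0, 0]], "grip": [0, 0]}}

```text
time_s: 26.05
position: [0.6875, -0.1425, 0.0062]
tcp_rot: [[0.968, -0.005, -0.251], [0.251, -0.001, 0.968], [-0.005, -1.0, 0.0]]
force: [-5.6, -2.3, 8.7]
opening: 0.504
```

Request:
{"api": "arm_command", "payload": {"translation": [[0.015, 0, 0], [0.015, 0, 0]], "rotation": [[0, 0, 0], [0, 0, 0]], "grip": [0, 0]}}

```text
time_s: 26.25
position: [0.6887, -0.1422, 0.0062]
tcp_rot: [[0.968, -0.005, -0.251], [0.251, -0.001, 0.968], [-0.005, -1.0, 0.0]]
force: [-6.2, -1.7, 8.5]
opening: 0.503
```

Run:
```python
from fit import *
where(); dish("wrist")
```

```text
t 26.25 tcp cham x -0.0034 y -0.0266 z 0.0062 yaw err 0.03 deg tilt 0.273 force [-6.2 -1.7  8.5] open 0.503
wrist dish 0.64 [0.0377 0.0018]
```

Request:
{"api": "arm_command", "payload": {"translation": [[0.012, 0, 0], [0.012, 0, 0]], "rotation": [[0, 0, 0], [0, 0, 0]], "grip": [0, 0]}}

```text
time_s: 26.55
position: [0.6895, -0.142, 0.0062]
tcp_rot: [[0.968, -0.005, -0.251], [0.251, -0.001, 0.968], [-0.005, -1.0, 0.0]]
force: [-5.4, -1.3, 8.5]
opening: 0.497
```

Request:
{"api": "arm_command", "payload": {"translation": [[0.01, 0, 0], [0.01, 0, 0]], "rotation": [[0, 0, 0], [0, 0, 0]], "grip": [0, 0]}}

```text
time_s: 26.75
position: [0.6902, -0.1418, 0.0062]
tcp_rot: [[0.968, -0.005, -0.251], [0.251, -0.001, 0.968], [-0.005, -1.0, 0.0]]
force: [-7.3, -2.8, 8.3]
opening: 0.504
```

Run:
```python
from fit import *
where(); dish("wrist")
```

```text
t 26.75 tcp cham x -0.0018 y -0.0266 z 0.0062 yaw err 0.03 deg tilt 0.292 force [-7.3 -2.8  8.3] open 0.504
wrist dish 0.95 [ 0.0382 -0.0007]
```

Request:
{"api": "arm_command", "payload": {"translation": [[0.01, 0, 0], [0.01, 0, 0]], "rotation": [[0, 0, 0], [0, 0, 0]], "grip": [0, 0]}}

```text
time_s: 27.05
position: [0.691, -0.1416, 0.0062]
tcp_rot: [[0.968, -0.005, -0.251], [0.251, -0.001, 0.968], [-0.005, -1.0, 0.0]]
force: [-6.5, -1.8, 9.0]
opening: 0.499
```

Request:
{"api": "arm_command", "payload": {"translation": [[0.008, 0, 0], [0.008, 0, 0]], "rotation": [[0, 0, 0], [0, 0, 0]], "grip": [0, 0]}}

```text
time_s: 27.25
position: [0.6911, -0.1416, 0.0062]
tcp_rot: [[0.968, -0.006, -0.251], [0.251, -0.001, 0.968], [-0.006, -1.0, 0.001]]
force: [-7.4, -1.8, 9.6]
opening: 0.499
```

Run:
```python
from fit import *
where(); dish("wrist")
```

```text
t 27.25 tcp cham x -0.0009 y -0.0266 z 0.0062 yaw err 0.04 deg tilt 0.364 force [-7.4 -1.8  9.6] open 0.499
wrist dish 0.95 [ 0.04   -0.0009]
```

The last step stalled with a slight force rise, so the dish is against the back wall. I'm sliding back along the bar while holding it down, then letting the lid down slowly.

Request:
{"api": "arm_command", "payload": {"translation": [[-0.1, 0, 0], [-0.25, 0, 0], [-0.45, 0, 0], [-0.65, 0, 0], [-0.8, 0, 0]], "rotation": [[0, 0, 0], [0, 0, 0], [0, 0, 0], [0, 0, 0], [0, 0, 0]], "grip": [0, 0, 0, 0, 0]}}

```text
time_s: 27.85
position: [0.635, -0.1576, 0.0073]
tcp_rot: [[0.968, 0.008, -0.251], [0.251, -0.003, 0.968], [0.007, -1.0, -0.005]]
force: [4.1, 0.6, 5.0]
opening: 0.498
```

Run:
```python
from fit import *
where(); dish("wrist");c=dish("scene")
for d in models.spot_point("scene","lid_front")[:2]: print("lid_front",d["conf"],np.array(d["point"])*[512,384])
```

```text
t 27.85 tcp cham x -0.0592 y -0.0280 z 0.0073 yaw err 0.02 deg tilt 0.496 force [4.1 0.6 5. ] open 0.498
scene dish 0.68 [ 0.0289 -0.    ]
lid_front 0.71 [306.4832 150.912 ]
```

Lid still open and fingers clear of the mouth. Raising slowly, then away.

Request:
{"api": "arm_command", "payload": {"translation": [[0, -0.03, 0], [0, -0.06, 0], [0, -0.09, 0], [0, -0.12, 0], [0, -0.15, 0]], "rotation": [[0, 0, 0], [0, 0, 0], [0, 0, 0], [0, 0, 0], [0, 0, 0]], "grip": [0, 0, 0, 0, 0]}}

```text
time_s: 28.6
position: [0.6329, -0.1576, 0.0183]
tcp_rot: [[0.968, 0.002, -0.251], [0.251, -0.002, 0.968], [0.002, -1.0, -0.002]]
force: [0.8, 0.3, 1.2]
opening: 0.5
```

Request:
{"api": "arm_command", "payload": {"translation": [[0, -0.1, 0], [0, -0.4, 0], [0, -0.8, 0], [0, -1, 0], [0, -1, 0]], "rotation": [[0, 0, 0], [0, 0, 0], [0, 0, 0], [0, 0, 0], [0, 0, 0]], "grip": [0, 0, 0, 0, 0]}}

```text
time_s: 29.1
position: [0.6335, -0.1568, 0.0999]
tcp_rot: [[0.968, 0.005, -0.251], [0.251, -0.002, 0.968], [0.004, -1.0, -0.003]]
force: [0.6, 0.9, 0.2]
opening: 0.499
```

Request:
{"api": "arm_command", "payload": {"translation": [[-0.5, -0.5, 0], [-1, -1, 0], [-1, -1, 0], [-1, -1, 0], [-1, -1, 0]], "rotation": [[0, 0, 0], [0, 0, 0], [0, 0, 0], [0, 0, 0], [0, 0, 0]], "grip": [0, 0, 0, 0, 0]}}

```text
time_s: 29.6
position: [0.5547, -0.1763, 0.1763]
tcp_rot: [[0.968, -0.0, -0.251], [0.251, 0.001, 0.968], [-0.0, -1.0, 0.001]]
force: [-0.1, 0.7, 0.4]
opening: 0.498
```

Run:
```python
from fit import *
where(); a=dish("wrist");c=dish("scene")
for d in models.spot_point("scene","lid_front")[:2]: print("lid_front",d["conf"],np.array(d["point"])*[512,384])
uv=proj(a,to_w(q,[[.03,0,0]]))[0]; x0=int(np.clip(uv[0]-60,0,392)); y0=int(np.clip(uv[1]-60,0,264))
A=cv2.resize(a["image"][y0:y0+120,x0:x0+120],(400,400),interpolation=cv2.INTER_CUBIC)
B=cv2.resize(c["image"][140:240,250:350],(400,400),interpolation=cv2.INTER_CUBIC)
cv2.imwrite("pics/f.png",np.hstack([A,B]))
```

```text
t 29.60 tcp cham x -0.1416 y -0.0260 z 0.1763 yaw err -0.01 deg tilt 0.058 force [-0.1  0.7  0.4] open 0.498
wrist dish 0.84 [-0.2917 -0.0552]
scene dish 0.61 [-0.2952 -0.0569]
lid_front 0.65 [301.1072 192.3072]
```

View pics/f.png

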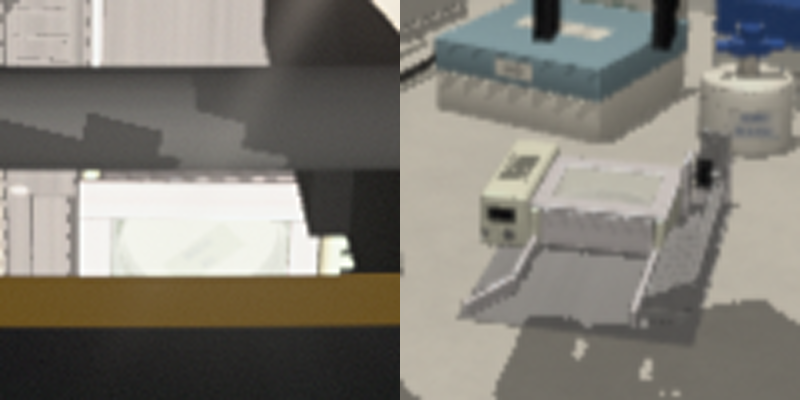

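The lid is shut with the skirt down, the dish shows under the window, the lane is empty and the robot is clear. lid_front is at (301,192), against (298,194) predicted for shut. Handing in.

```bash
python3 -c "
from rig import bot
print(bot.hand_in())"
```

```text
the job is handed in; nothing more can be done
None
```

The 60 mm dish is in the chamber with the lid shut, and the job was handed in at about 29.8 s (no verdict is reported). I slid it sideways with one finger and pushed it down the lane with both. One fingertip then held the bar at its stop while the other pushed the dish to the back wall. Holding the bar, I slid back along it and let the lid down slowly.

**Last checks:**
- **Dish:** the last wrist estimate before letting go was chamber (0.040, -0.001), with home at (0.038, 0). The final push step stalled with only a slight force rise, so I took that as contact with the back wall. After the lid closed, the dish showed under the window and the lane was empty. Its final position was not measured again.
- **Lid:** it looked shut, with the skirt down. Its front edge was about 3 pixels from the predicted shut position, which fits shut but cannot confirm the 0.05 rad limit.
- **Robot:** clear of everything, with about 0 N at the wrist.
- **Bystanders:** I never touched the small dishes or the tube, but I did not measure them at the end.

**What disagreed:**
- **Fingertip reach:** the tips stood about level with the reported TCP, not 22 mm ahead of it. My first sideways slide therefore passed over the dish without moving it, and I corrected the height by feel on the bar.
- **Scene camera:** its dish estimates were off by up to about 18 mm from the wrist camera's, so I relied on the wrist camera and the finger position.

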